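# Start a slide scan

## Robot

A 6-joint arm with a two-finger parallel gripper is mounted at the origin on the work surface. World frame = base frame: x ahead of the robot, y to its left, z up, the work surface at z = 0. Lengths are in m, angles in rad, forces in N, time in s.
With the tool pointing down it reaches from about 0.3 to 0.775 m from the base axis. Payload 14.6 kg.
Tool frame: the origin (TCP) lies at the very end of the fingers, on their centre line; the grasp point (between the pads) lies 19 mm behind it (grasp_offset is the z of the grasp point in the tool frame, in m); z points along the fingers, y is the line along which they close (so a half turn about z gives the same grasp; the last joint's range is limited). The gripper opens to 85 mm and grips with 20 to 120 N. Pads are 22 mm wide; open, the fingers measure 114 mm over their backs; the gripper's body (76 mm by 85 mm) begins 54 mm behind the grasp point. The pads swing forward as they close: fully open they stand 13 mm farther back than shut.
Start: joints at [-1.394, 0.3, 1.521, -0, 1.321, -0.067], TCP at [0.133, -0.534, 0.231] pointing down, gripper open.
Joint ranges: [-3.03, 3.03], [-0.79, 2.21], [0.23, 2.52], [-1.04, 4.18], [0, 3.07], [-2.55, 2.55]. Speed limits (rad/s): [2.22, 2.22, 2.57, 3.14, 3.14, 3.14].

## Interface

Orientations are given as a 3x3 rotation matrix whose columns are the frame's x, y, z axes.
In Python, from bench import get_state, grab_frame, hand_in, grasp_offset gives the robot as it stands.
- The arm moves only by the shell command python3 -m pendant 'ROWS' [FORCE]. ROWS is JSON, one flat list of numbers, 5 for each row, row after row: the shift along the tool's x, y, z in m, then the turn about the tool's z in rad, then the finger opening in m, from 0 to 0.0854. A call has exactly 5 rows; each row is the pose to reach, as a shift and turn from the pose commanded when the call began, along the tool's axes at that moment; what a row does not reach only later rows make up. A row lasts 1/8 s, in which the tool goes at most 62.5 mm and 10.7 degrees, less where a joint would pass 70% of its speed; a pose out of reach is approached as far as the arm can. A call with a gripper value outside its range is refused whole. The fingers move at their own pace and stop on an object; FORCE is the grip in N (left out, the last holds). Time passes only in rows, so rows that repeat a pose let the fingers close, or fill a call up. It gives the time, the measured TCP pose, the force, the opening and the grip force at its end, in the units of the state.
- get_state(): the state, without advancing time (a new reading comes with each control period).
- grab_frame(name): name is "side" or "top"; returns a dict with "img" (480x640x3 uint8, red, green, blue), "fx", "fy", "cx", "cy" (pixels), "dist_coeffs" ([k1, k2, p1, p2, k3] as OpenCV has them; the pictures are not rectified), "rvec" (rotation vector, rad) and "tvec" (3), from world to camera coordinates, as OpenCV has them. Camera axes: x right, y down, z forward; pixel columns grow to the right and rows downward; lengths in m; the calibration is good to about 2 mm. A picture is of the moment at which its call begins. There is no depth.
- hand_in(): hands the job in; it is judged then, once.
The state is a dict: "time": time; "joint_pos": joint angles; "joint_velocities": joint speeds; "joint_efforts": joint torques, N m; "eef_pos": TCP position; "tcp_rot": TCP orientation; "wrist_force": force on the tool from outside, world axes, zero at the start; "wrist_torque": the same for the moment, N m; "width": opening from 0.0 (shut) to 1.0 (fully open); "gripper_force": force on a finger pad.
Only numpy, scipy, OpenCV 4.12 (cv2) and the standard library are available. Lean on these libraries where they do the work, as an engineer would, in place of code of your own. Each camera call takes 0.05 s, during which the arm holds its last target. There are 200 camera calls.

## Task

Start a scan on the slide scanner by pressing and pushing with the fingertips: first switch the power box on by pressing down the raised half of its black rocker, then push the scanner's open loading tray fully home, then press the wide key of the keypad all the way down, let it come up again and move clear. Nothing is to be picked up: the keypad stays lying where it is, its two small round keys are not pressed, and everything else on the bench is left where it stands.

Things in the scene. Friction and masses are not known exactly. Their poses are not given: they have to be found in the camera images.
- scanner: White slide scanner fixed to the bench, 260 deep (x) x 220 wide (y); front deck 98 high, rear hood 145 high starting 120 behind the front face. Origin: centre of its underside. Its front face (x = -130 mm) looks along its own -x, roughly to the robot; the loading tray comes out of that face.
- tray (a joint): Loading tray of the scanner, m: 0 = fully home, grows as it comes out along the scanner's -x (up to 0.08). It starts 45 to 75 mm out. Slides with about 2.5 N of friction, no spring; stays where left; hard stop at home. Tray body 112 wide, carries three glass slides.
- tray_front (a point): Centre of the outer face of the tray's upright front panel (grey, 124 wide, 40 high, 8 thick, its lower edge 46 and upper edge 86 above the bench). Pushing it along the scanner's +x closes the tray. When home this face stands 12 mm proud of the scanner's front. Axes as the scanner's.
- power_box: White mains box fixed to the bench, 110 (x) x 75 (y) x 50 high, with one large black paddle rocker on top. Origin: centre of its underside; it may lie at any yaw.
- rocker (a joint): Power rocker, rad: 0 = off, 0.30 = fully on (hard stop). A shallow V of two facets, each 26 long, 30 wide; the pivot line between them lies along the box's y, 64 high over the box's centre. Off: the box's +x half is raised 0.30 rad (outer edge 8 higher), the other is level. On: the +x half is level. Takes about 3 N near its outer edge, no spring, stays where left.
- rocker_raised (a point): Point on the surface of the rocker's raised (on) half, 20 mm out from the pivot; moves with it, ending at 64 mm height when on.
- keypad: Loose black desk keypad, 66 (x) x 150 (y) x 26 high, about 0.5 kg, lying flat. Origin: centre of its underside. Three white keys in a row along its y, each with 5 mm of travel, springing back.
- wide_key (a joint): Scan key, travel in m: 0 = up, 0.005 = fully down (about 5 N, starting at about 2 N). The single wide rectangular key, 26 (x) x 38 (y), centred 45 mm from the keypad's centre on its -y side.
- wide_key_top (a point): Centre of the wide key's top face, 35 mm above the bench when up.
- round_key_a (a joint): Small round key (18 across), top 33 mm above the bench, at y = +14 mm on the keypad: not to be pressed; travel in m, as the wide key.
- round_key_b (a joint): Small round key (18 across), top 33 mm above the bench, at y = +50 mm on the keypad: not to be pressed; travel in m, as the wide key.
- dishes: Bystander, loose: stack of three clear lidded culture dishes, 90 across, 45 tall. Origin: centre of its underside. Leave alone.
- timer: Bystander, loose: white bench timer lying flat, 60 x 60 x 22. Origin: centre of its underside. Leave alone.
- pot: Bystander, loose: small white-capped pot, 48 across, 55 tall. Origin: centre of its underside. Leave alone.
- slide_box: Bystander, loose: wooden slide box, 85 x 90 x 34. Origin: centre of its underside. Leave alone.
- jar: Bystander, loose: capped jar, 64 across, 80 tall. Origin: centre of its underside. Leave alone.
- tube_rack: Bystander, loose: green rack of capped tubes, 90 x 120, 80 tall. Origin: centre of its underside. Leave alone.
- reagent: Bystander, loose: reagent bottle, 72 across, 90 tall. Origin: centre of its underside. Leave alone.
- mouse: Bystander, loose: black computer mouse, about 80 x 60 x 34. Origin: centre of its underside. Leave alone.
Things that resemble listed ones, but are neither listed nor needed, are in the scene too. Leave any orange look-alike of the keypad alone.

How it is judged:
By the outcome, as a careful person would: the job done as asked, in the order asked, and still so for the second after the job is handed in, with the robot touching nothing.
It also fails if it takes over 48 s, if anything falls off the work surface, if the arm or the gripper's body presses on something with over 40 N, if the wrist force passes 120 N, or if a joint passes its speed limit or range.

## Working session

There is one attempt and no reset: what is moved stays moved. The work goes in short steps, Python scripts to look and compute and a shell command to move; the robot and the scene stay as the last step left them, time stands still between calls to the robot, and variables do not carry over. Pictures are saved under pics/ and viewed, at most 10 in all, crops included, and the job is handed in when it is done.

```bash
mkdir -p pics; cat > h.py <<'E'
import numpy as np, cv2
from bench import get_state, grab_frame
def cam(f):
    K=np.array([[f["fx"],0,f["cx"]],[0,f["fy"],f["cy"]],[0,0,1.]]);return K,np.array(f["dist_coeffs"],float),cv2.Rodrigues(np.array(f["rvec"],float))[0],np.array(f["tvec"],float).ravel()
def ray(f,px):
    K,d,R,t=cam(f);n=cv2.undistortPoints(np.array(px,float).reshape(-1,1,2),K,d).reshape(-1,2)
    return -R.T@t,np.c_[n,np.ones(len(n))]@R
def plane(f,px,z):
    c,v=ray(f,px);return c+v*((z-c[2])/v[:,2])[:,None]
def tri(f,p,g,q):
    a,u=ray(f,p);b,v=ray(g,q);u=u[0];v=v[0]
    s=np.linalg.lstsq(np.c_[u,-v],b-a,rcond=None)[0];P,Q=a+s[0]*u,b+s[1]*v
    return (P+Q)/2,np.linalg.norm(P-Q)
def proj(f,P):
    K,d,R,t=cam(f);return cv2.projectPoints(np.array(P,float).reshape(-1,1,3),R,t,K,d)[0].reshape(-1,2)
E
python3 - <<'E'
from h import *
import pickle
F={n:grab_frame(n) for n in("top","side")}
pickle.dump(F,open("f0.pkl","wb"))
for n,f in F.items():
    cv2.imwrite(f"pics/{n}0.png",f["img"][:,:,::-1]);K,d,R,t=cam(f);print(n,-R.T@t,R[2],f["fx"])
s=get_state();print(s["time"],s["eef_pos"],s["tcp_rot"])
E
```

```text
top [0.32082756 0.06191542 1.54519137] [ 0.16679626 -0.0028107  -0.98598738] 591.8376255176561
side [ 0.51184976 -1.05742821  0.85580198] [ 0.04465307  0.81292701 -0.58065117] 461.2140096990907
0.1 [ 0.13271935 -0.5335332   0.23080102] [[ 9.70433939e-01  2.41366826e-01 -1.58810289e-04]
 [ 2.41366863e-01 -9.70433443e-01  9.84746305e-04]
 [ 8.35702739e-05 -9.93962777e-04 -9.99999503e-01]]
```

View pics/top0.png

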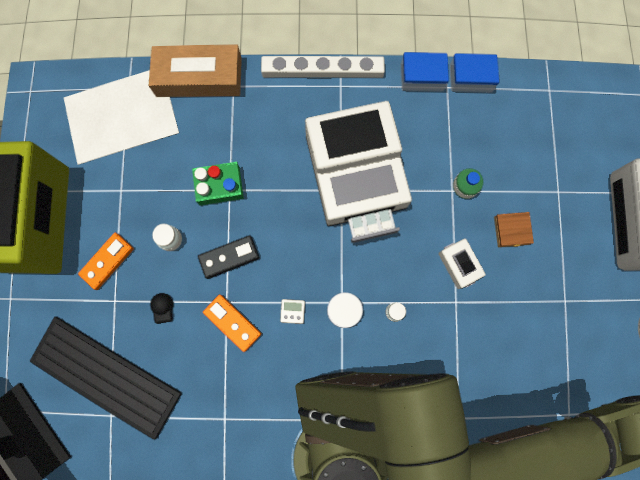

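View pics/side0.png

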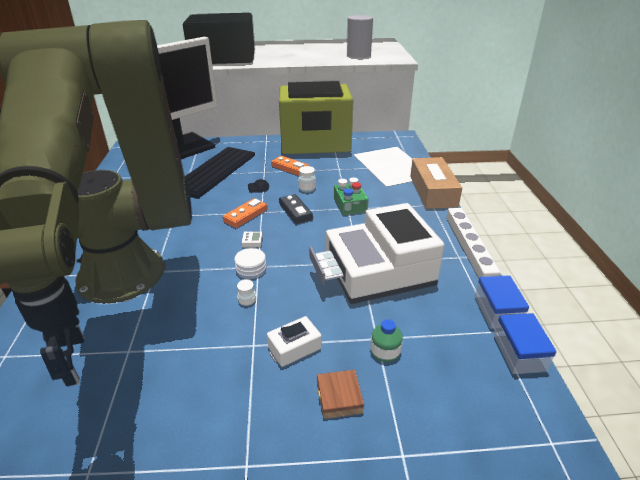

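Top view: the scanner is at (358,165) with its tray at (373,226). The power box is at (463,263). The keypad candidates are black (228,256), orange (105,261) and orange (232,323). The black one fits the description, with its wide key at the right (-y) end near (244,250). I'll enlarge these to confirm.

```bash
python3 - <<'E'
from h import *
import pickle
F=pickle.load(open("f0.pkl","rb"))
def crop(n,x,y,w,h):return cv2.resize(F[n]["img"][y:y+h,x:x+w,::-1],(400,300),interpolation=cv2.INTER_CUBIC)
m=np.vstack([np.hstack([crop("top",423,233,80,60),crop("side",254,312,80,60)]),np.hstack([crop("top",188,226,80,60),crop("top",335,190,80,60)])])
cv2.imwrite("pics/m0.png",m)
E
```

```text
(no output)
```

View pics/m0.png

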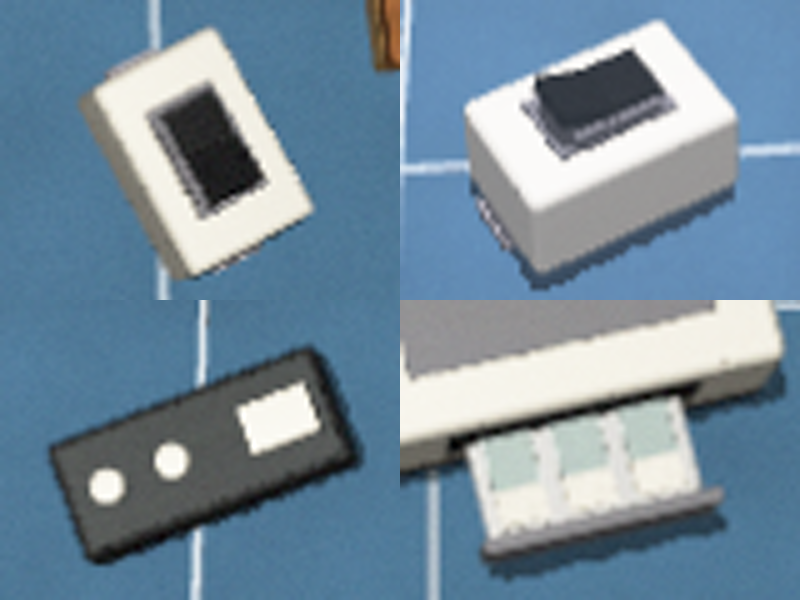

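The crops confirm three things. The raised rocker half is the end nearer the robot: upper-left in the side crop, lower-right in the top crop, about px (470,270). The black keypad has its wide key at px (243.6,249.6). The tray panel's upper edge runs from px (352.4,240.4) to (399,228). Next I'll triangulate these.

```bash
cat > m.py <<'E'
from h import *
import pickle
F=pickle.load(open("f0.pkl","rb"));T,S=F["top"],F["side"]
def blobs(f,x,y,w,h,fn,amin):
    im=f["img"][y:y+h,x:x+w].astype(int);m=fn(im).astype(np.uint8)
    n,l,st,c=cv2.connectedComponentsWithStats(m)
    out=[]
    for i in range(1,n):
        if st[i,4]>=amin:
            ct=cv2.findContours((l==i).astype(np.uint8),0,1)[0][0]
            r=cv2.minAreaRect(ct)
            out.append((c[i]+[x,y],st[i,4],cv2.boxPoints(r)+[x,y]))
    return sorted(out,key=lambda o:-o[1])
white=lambda i:i.min(2)>170
black=lambda i:i.max(2)<70
np.set_printoptions(precision=4,suppress=True)
print("keypad top");kt=blobs(T,195,230,68,52,white,8)
for b in kt:print(b[0],b[1])
print("side");ks=blobs(S,275,190,42,34,white,4)
for b in ks:print(b[0],b[1])
for a,b in zip(kt[:1],ks[:1]):print("key",tri(T,a[0],S,b[0]),plane(T,[a[0]],.035),plane(S,[b[0]],.035))
for b in kt[1:3]:print("round",plane(T,[b[0]],.033))
print("box");bt=blobs(T,430,230,65,65,white,100)[0];rt=blobs(T,440,240,45,45,black,30)[0]
P=plane(T,bt[2],.05);print(P,P.mean(0),np.linalg.norm(np.diff(P,axis=0),axis=1))
Q=plane(T,rt[2],.066);print("rocker",rt[1],Q,Q.mean(0),np.linalg.norm(np.diff(Q,axis=0),axis=1))
rs=blobs(S,270,315,50,40,black,30)[0];print(rs[:2],"tri",tri(T,rt[0],S,rs[0]))
E=plane(T,[(352.4,240.4),(399,228)],.086);print("panel top edge",E,np.linalg.norm(E[1]-E[0]),"side px",proj(S,E))
im=S["img"][235:300,295:360,::-1];cv2.imwrite("pics/tray.png",cv2.resize(im,(520,520),interpolation=cv2.INTER_CUBIC))
E
python3 m.py
```

```text
keypad top
[243.1338 249.2746] 142
[208.7429 262.8286] 35
[221.6471 257.8235] 34
[228. 236.] 13
[227.  276.5] 10
side
[300.2245 209.2245] 49
[293.0667 201.6   ] 15
[289.1667 196.9167] 12
key (array([0.5338, 0.2542, 0.033 ]), np.float64(0.0009511706647092977)) [[0.5331 0.2539 0.035 ]] [[0.5342 0.2511 0.035 ]]
round [[0.4976 0.3427 0.033 ]]
round [[0.5108 0.3095 0.033 ]]
box
[[ 0.5568 -0.2405  0.05  ]
 [ 0.5919 -0.3058  0.05  ]
 [ 0.4673 -0.3699  0.05  ]
 [ 0.4333 -0.3047  0.05  ]] [ 0.5123 -0.3052  0.05  ] [0.0742 0.1401 0.0735]
rocker 233 [[ 0.5129 -0.2875  0.066 ]
 [ 0.5272 -0.3138  0.066 ]
 [ 0.4812 -0.3383  0.066 ]
 [ 0.467  -0.3121  0.066 ]] [ 0.4971 -0.313   0.066 ] [0.0299 0.0522 0.0298]
(array([292.445, 329.795]), np.int32(200)) tri (array([ 0.4971, -0.3139,  0.0621]), np.float64(0.0005485236014874956))
panel top edge [[ 0.5491 -0.0252  0.086 ]
 [ 0.581  -0.1427  0.086 ]] 0.12174938006393625 side px [[308.5404 246.0776]
 [323.1034 272.5781]]
```

View pics/tray.png

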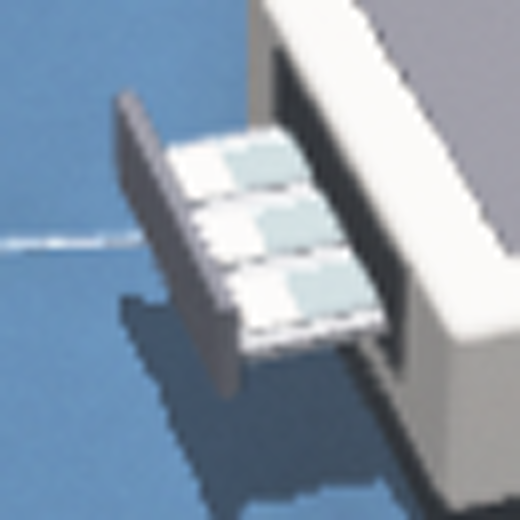

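The points agree across both views, and the panel length (122), rocker (52x30) and key height (33) match the text. Moving now: shut the fingers and go above the raised rocker half at (0.478,-0.323).

```bash
python3 -m pendant '[0.055,-0.017,0,0,0, 0.11,-0.035,0,0,0, 0.165,-0.052,0,0,0, 0.22,-0.069,0,0,0, 0.275,-0.086,0,0,0]' 20
python3 -m pendant '[0.055,-0.017,0,0,0, 0.11,-0.035,0.02,0,0, 0.111,-0.035,0.07,0,0, 0.111,-0.035,0.12,0,0, 0.111,-0.035,0.13,0,0]'
python3 - <<'E'
from h import *
s=get_state();p=np.array(s["eef_pos"]);R=np.array(s["tcp_rot"]);print(p,s["width"],s["wrist_force"],"to go",R.T@(np.array([.4777,-.3232,.064])-p))
E=plane(grab_frame("top"),[(335,219),(407,201)],.098);print(E,(E[1]-E[0])/np.linalg.norm(E[1]-E[0]))
E
```

```text
time: 0.72
eef_pos: [0.3802, -0.3826, 0.2311]
tcp_rot: [[0.97, 0.241, -0.0], [0.241, -0.97, 0.0], [-0.0, -0.0, -1.0]]
wrist_force: [-0.1, -0.0, -0.7]
width: -0.001
gripper_force: 0.0
time: 1.35
eef_pos: [0.4769, -0.3221, 0.0983]
tcp_rot: [[0.97, 0.242, -0.005], [0.242, -0.97, 0.003], [-0.004, -0.004, -1.0]]
wrist_force: [-0.3, -0.2, 1.1]
width: 0.002
gripper_force: 0.0
[ 0.47694707 -0.32209996  0.0983019 ] 0.002371950486595279 [-0.27117342 -0.15951486  1.13869518] to go [0.00058704 0.00140231 0.03429411]
[[ 0.60108649  0.01853283  0.098     ]
 [ 0.64784714 -0.16273633  0.098     ]] [ 0.24978545 -0.96830121  0.        ]
```

```bash
python3 -m pendant '[0,0,0.015,0,0, 0,0,0.023,0,0, 0,0,0.029,0,0, 0,0,0.034,0,0, 0,0,0.037,0,0]'
python3 -m pendant '[0,0,0.001,0,0, 0,0,0.002,0,0, 0,0,0.002,0,0, 0,0,0.002,0,0, 0,0,0.002,0,0]'
```

```text
time: 2.02
eef_pos: [0.4782, -0.3235, 0.0645]
tcp_rot: [[0.97, 0.241, 0.0], [0.241, -0.97, -0.001], [0.0, 0.001, -1.0]]
wrist_force: [-1.7, -2.2, 3.9]
width: 0.002
gripper_force: 1.9
time: 2.65
eef_pos: [0.4783, -0.3235, 0.0639]
tcp_rot: [[0.97, 0.241, 0.001], [0.241, -0.97, -0.001], [0.001, 0.001, -1.0]]
wrist_force: [-9.1, 2.0, 17.0]
width: 0.002
gripper_force: 8.9
```

```bash
python3 -m pendant '[0,0,-0.06,0,0, 0.028,-0.053,-0.08,0,0, 0.056,-0.105,-0.08,0,0, 0.084,-0.158,-0.08,0,0, 0.112,-0.211,-0.08,0,0]'
python3 -m pendant '[0,0,0.04,0,0, 0,0,0.08,0,0, 0,0,0.087,0,0, 0,0,0.087,0,0, 0,0,0.087,0,0]'
python3 - <<'E'
from h import *
T=grab_frame("top");S=grab_frame("side")
c=lambda f,x,y,w,h:cv2.resize(f["img"][y:y+h,x:x+w,::-1],(400,300),interpolation=cv2.INTER_CUBIC)
cv2.imwrite("pics/m1.png",np.vstack([np.hstack([c(T,423,233,80,60),c(S,254,312,80,60)]),np.hstack([c(T,325,190,100,75),c(S,280,220,100,75)])]))
E
```

```text
time: 3.28
eef_pos: [0.5362, -0.0893, 0.1425]
tcp_rot: [[0.97, 0.241, 0.001], [0.241, -0.97, 0.0], [0.001, -0.0, -1.0]]
wrist_force: [1.5, -1.2, 0.2]
width: 0.0
gripper_force: 0.0
time: 3.9
eef_pos: [0.5367, -0.0916, 0.0569]
tcp_rot: [[0.97, 0.241, 0.002], [0.241, -0.97, -0.001], [0.002, 0.001, -1.0]]
wrist_force: [0.3, 1.0, 0.4]
width: -0.004
gripper_force: 0.0
```

View pics/m1.png

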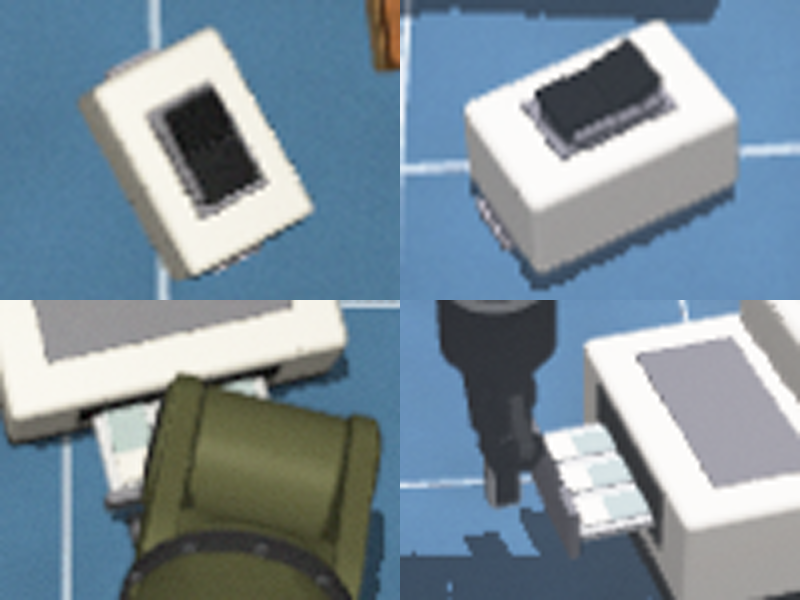

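The rocker is now on: in the side crop the far half stands raised. The fingers stand in front of the tray panel, so I'll push along tool x.

```bash
python3 -m pendant '[0.012,0,0,0,0, 0.024,0,0,0,0, 0.034,0,0,0,0, 0.044,0,0,0,0, 0.052,0,0,0,0]'
python3 -m pendant '[0.003,0,0,0,0, 0.005,0,0,0,0, 0.007,0,0,0,0, 0.009,0,0,0,0, 0.010,0,0,0,0]'
```

```text
time: 4.62
eef_pos: [0.587, -0.0787, 0.0552]
tcp_rot: [[0.97, 0.241, -0.0], [0.241, -0.97, -0.0], [-0.0, 0.0, -1.0]]
wrist_force: [-1.6, -3.4, 0.9]
width: -0.002
gripper_force: 1.5
time: 5.25
eef_pos: [0.596, -0.0764, 0.0552]
tcp_rot: [[0.97, 0.241, -0.0], [0.241, -0.97, 0.0], [-0.0, -0.0, -1.0]]
wrist_force: [-1.8, -1.4, -0.9]
width: 0.003
gripper_force: 1.3
```

```bash
python3 -m pendant '[0.002,0,0,0,0, 0.003,0,0,0,0, 0.004,0,0,0,0, 0.005,0,0,0,0, 0.005,0,0,0,0]'
python3 - <<'E'
from h import *
S=grab_frame("side");cv2.imwrite("pics/m2.png",cv2.resize(S["img"][210:300,285:405,::-1],(800,600),interpolation=cv2.INTER_CUBIC))
E
```

```text
time: 5.88
eef_pos: [0.601, -0.0751, 0.0553]
tcp_rot: [[0.97, 0.241, 0.0], [0.241, -0.97, 0.0], [0.0, -0.0, -1.0]]
wrist_force: [-0.8, -1.4, -1.1]
width: 0.001
gripper_force: 0.8
```

View pics/m2.png

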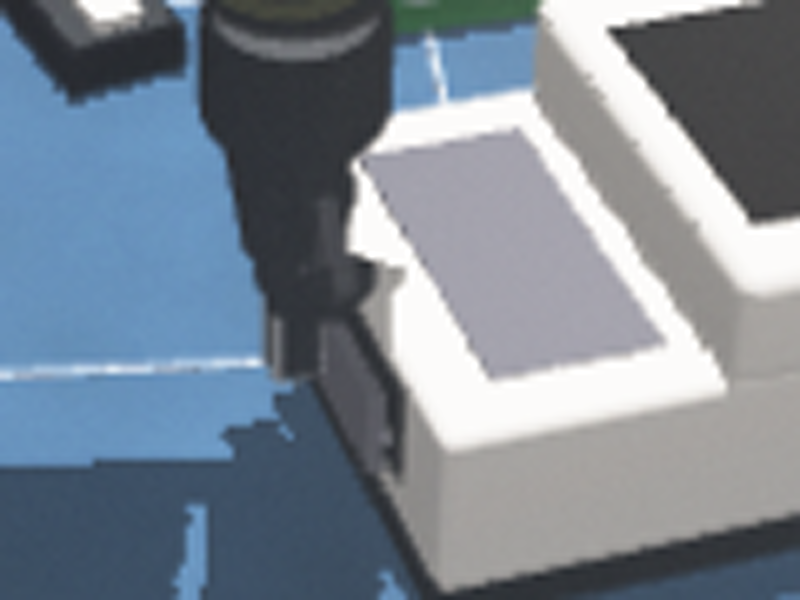

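The panel at (365,400) in the crop is close to the front face, but there's no stop force yet. I'll keep creeping.

```bash
python3 -m pendant '[0.001,0,0,0,0, 0.002,0,0,0,0, 0.003,0,0,0,0, 0.003,0,0,0,0, 0.003,0,0,0,0]'
```

```text
time: 6.55
eef_pos: [0.6024, -0.0747, 0.0553]
tcp_rot: [[0.97, 0.241, -0.004], [0.241, -0.97, -0.0], [-0.004, -0.001, -1.0]]
wrist_force: [-17.2, -2.7, 7.9]
width: -0.001
gripper_force: 8.8
```

```bash
python3 -m pendant '[0.001,0,0,0,0, 0.002,0,0,0,0, 0.003,0,0,0,0, 0.003,0,0,0,0, 0.003,0,0,0,0]'
```

```text
time: 7.18
eef_pos: [0.6024, -0.0747, 0.0552]
tcp_rot: [[0.97, 0.241, -0.012], [0.241, -0.971, -0.0], [-0.011, -0.002, -1.0]]
wrist_force: [-46.0, -6.8, 23.9]
width: 0.004
gripper_force: 23.5
```

That's the hard stop. Backing off and travelling to above the wide key.

```bash
python3 -m pendant '[-0.03,0,0,0,0, -0.05,0,-0.03,0,0, -0.05,0,-0.08,0,0, -0.05,-0.03,-0.095,0,0, -0.04,-0.09,-0.095,0,0]'
python3 -m pendant '[0,-0.06,0,0,0, 0.012,-0.12,0,0,0, 0.03,-0.18,0,0,0, 0.048,-0.24,0,0,0, 0.048,-0.245,0,0,0]'
python3 - <<'E'
from h import *
s=get_state();p=np.array(s["eef_pos"]);R=np.array(s["tcp_rot"]);print(p,"to go",R.T@(np.array([.5335,.2535,.035])-p))
T=grab_frame("top");S=grab_frame("side")
c=lambda f,x,y,w,h:cv2.resize(f["img"][y:y+h,x:x+w,::-1],(400,300),interpolation=cv2.INTER_CUBIC)
cv2.imwrite("pics/m3.png",np.vstack([np.hstack([c(T,335,180,80,60),c(S,300,230,80,60)]),np.hstack([c(T,188,226,80,60),c(S,260,170,80,60)])]))
E
```

```text
time: 7.8
eef_pos: [0.547, 0.0038, 0.1523]
tcp_rot: [[0.971, 0.238, 0.004], [0.238, -0.971, -0.0], [0.004, 0.001, -1.0]]
wrist_force: [1.0, 1.2, -0.5]
width: 0.001
gripper_force: 0.0
time: 8.43
eef_pos: [0.5332, 0.2571, 0.1503]
tcp_rot: [[0.969, 0.245, 0.001], [0.245, -0.969, 0.001], [0.001, -0.001, -1.0]]
wrist_force: [0.3, -1.1, 0.3]
width: -0.0
gripper_force: 0.0
[0.53324147 0.25710527 0.15034961] to go [-0.00076581  0.00364498  0.11534611]
```

View pics/m3.png

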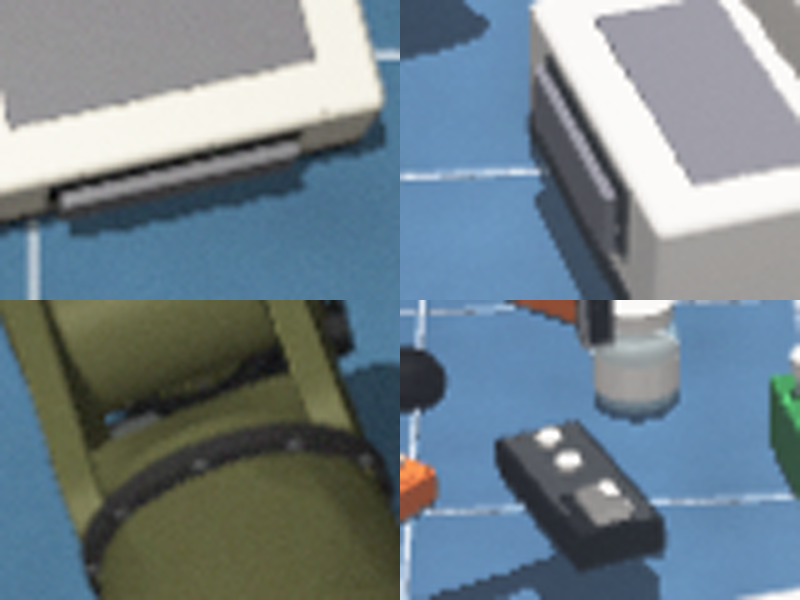

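The tray is home, with the panel flush and just proud in both crops. The keypad is unmoved and the fingers are above the wide key. Descending.

```bash
python3 -m pendant '[0,0,0.04,0,0, 0,0,0.08,0,0, 0,0,0.1,0,0, 0,0,0.105,0,0, 0,0,0.105,0,0]'
python3 - <<'E'
from h import *
S=grab_frame("side");cv2.imwrite("pics/m4.png",cv2.resize(S["img"][180:228,268:332,::-1],(800,600),interpolation=cv2.INTER_CUBIC))
s=get_state();p=np.array(s["eef_pos"]);R=np.array(s["tcp_rot"]);print(s["wrist_force"],"to go",R.T@(np.array([.5335,.2535,.035])-p),proj(S,p))
E
```

```text
time: 9.15
eef_pos: [0.5343, 0.2532, 0.0464]
tcp_rot: [[0.971, 0.241, 0.001], [0.241, -0.971, 0.001], [0.001, -0.0, -1.0]]
wrist_force: [-0.2, -0.4, -0.2]
width: -0.001
gripper_force: 0.0
[ 0.03612584 -0.77015643  0.17291419] to go [-0.00084288 -0.00029701  0.01166716] [[300.13300477 205.89112883]]
```

View pics/m4.png

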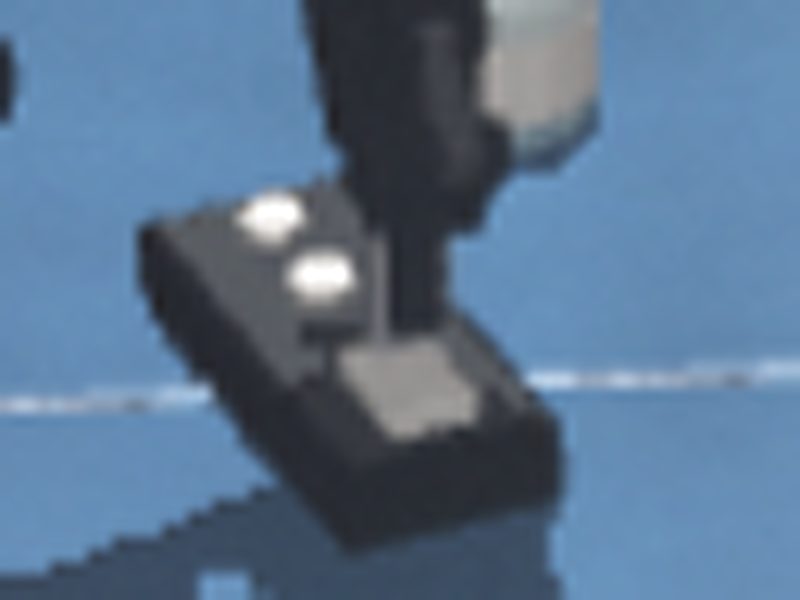

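The fingertips hang about 11 mm over the wide key, at crop (395,335), well clear of the round keys. Pressing.

```bash
python3 -m pendant '[0,0,0.006,0,0, 0,0,0.010,0,0, 0,0,0.013,0,0, 0,0,0.015,0,0, 0,0,0.017,0,0]'
python3 -m pendant '[0,0,0.001,0,0, 0,0,0.002,0,0, 0,0,0.002,0,0, 0,0,0.002,0,0, 0,0,0.002,0,0]'
```

```text
time: 9.82
eef_pos: [0.5339, 0.2535, 0.0296]
tcp_rot: [[0.97, 0.241, 0.001], [0.241, -0.97, 0.0], [0.001, -0.0, -1.0]]
wrist_force: [-12.6, -4.8, 31.3]
width: -0.004
gripper_force: 16.0
time: 10.45
eef_pos: [0.534, 0.2535, 0.0295]
tcp_rot: [[0.97, 0.242, 0.001], [0.242, -0.97, 0.0], [0.001, -0.0, -1.0]]
wrist_force: [-18.2, -8.4, 40.3]
width: -0.0
gripper_force: 19.8
```

The key is bottomed at z = 0.0295 with a hard stop. Releasing straight up and clear.

```bash
python3 -m pendant '[0,0,-0.005,0,0, 0,0,-0.015,0,0, 0,0,-0.05,0,0, 0,0,-0.1,0,0, 0,0,-0.14,0,0]'
python3 -m pendant '[-0.06,0,0,0,0, -0.12,0,-0.03,0,0, -0.14,0,-0.06,0,0, -0.14,0,-0.06,0,0, -0.14,0,-0.06,0,0]'
python3 - <<'E'
from h import *
T=grab_frame("top");S=grab_frame("side")
c=lambda f,x,y,w,h:cv2.resize(f["img"][y:y+h,x:x+w,::-1],(400,300),interpolation=cv2.INTER_CUBIC)
cv2.imwrite("pics/m5.png",np.vstack([np.hstack([c(T,0,0,640,480),c(S,220,150,260,195)]),np.hstack([c(T,188,226,80,60),c(S,260,170,80,60)])]))
E
```

```text
time: 11.08
eef_pos: [0.5337, 0.2533, 0.1683]
tcp_rot: [[0.97, 0.241, 0.001], [0.241, -0.97, 0.0], [0.001, -0.0, -1.0]]
wrist_force: [0.2, -0.2, 0.3]
width: -0.002
gripper_force: 0.0
time: 11.7
eef_pos: [0.3979, 0.2195, 0.226]
tcp_rot: [[0.97, 0.241, -0.0], [0.241, -0.97, -0.0], [-0.0, 0.0, -1.0]]
wrist_force: [0.1, -0.2, -0.4]
width: -0.002
gripper_force: 0.0
```

View pics/m5.png

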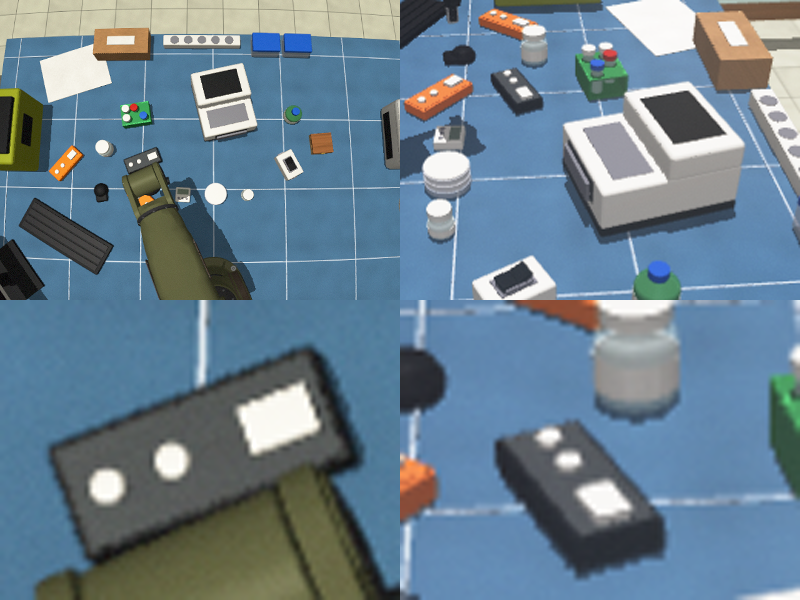

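The rocker is on, the tray is home and the keypad hasn't moved, with its key back up. The arm is clear and the bystanders are where they were.

```bash
python3 -c "
from bench import hand_in;print(hand_in())"
```

```text
the job is handed in; nothing more can be done
None
```

The job is handed in: I switched the power on, pushed the tray fully home, then pressed the wide key to its stop and let it come back up, with nothing else visibly moved and the arm clear at about 12 s.

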